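# Clean a locating plate and hold a bracket in its corner

## Task

Grip the orange scraper block and wipe the three brass chips off the dark locating plate onto the bench, without touching the chips with the fingers, then put the scraper back down on the bench. Then take the aluminium bracket by its upright tongue, set it flat on the plate with its foot square to the fences and press it into the corner so that it bears against both steel fences at once. Finish while still gripping it and pressing it there, not letting go, and leave the other things on the bench where they are.

Things in the scene. Friction and masses are not known exactly. Their poses are not given: they have to be found in the camera images.
- plate: dark steel locating plate fixed to the bench, 140 x 140 mm, 25 mm thick; origin: centre of its underside, on the bench; z up. Steel fences stand on its top along its +x and +y edges; the -x and -y edges are open, with a 25 mm drop to the bench. Plate and fences are ground smooth and lightly oiled (friction about 0.25). Free top: x and y from -70 to +58 mm. A bracket seated in the corner has its origin at (30, 30, 25) mm of this frame.
- fence_x: steel fence fixed along the plate's +x edge, 12 mm wide (x), 140 mm long (y), 18 mm high above the plate top; origin: centre of its underside at (64, 0, 25) mm of the plate; axes as the plate. Its inner face is at plate x = +58 mm
- fence_y: steel fence fixed along the plate's +y edge, 128 mm long (x), 12 mm wide (y), 18 mm high above the plate top; origin: centre of its underside at (-6, 64, 25) mm of the plate; axes as the plate. Its inner face is at plate y = +58 mm
- corner (a point): inner corner where the two fences meet the plate's top, at (58, 58, 25) mm of the plate
- bracket: loose machined aluminium bracket, about 0.2 to 0.4 kg: square foot 56 x 56 x 24 mm high, and on it, centred, an upright tongue 50 mm long (x), 16 mm thick (y), 40 mm high (from 24 to 64 mm). Origin: centre of the underside; z up. Stands on the bench; grip the tongue across its thickness, that is along y. Either way of turning its square foot fits the corner
- scraper: loose scraper block, 0.13 to 0.25 kg: orange foot 108 mm long (x), 22 mm thick (y), 22 mm high with a dark lower edge, and on it, centred, a black upright handle rib 60 mm long (x), 16 mm thick (y), 40 mm high (from 22 to 62 mm). Origin: centre of the underside; z up. Stands upright on the bench; grip the rib along y, push chips with a long side of the foot. Symmetrical end for end
- chip_bar: loose brass chip, small block 18 x 12 x 8 mm high; origin: centre of the underside
- chip_disc: loose brass chip, disc 16 mm across, 7 mm high; origin: centre of the underside
- chip_angle: loose brass chip, small angle 18 x 14 mm, 8 mm high; origin: near the centre of the underside. All three chips lie flat on the plate, their centres 42 mm or more from the inner faces of both fences and 25 mm or more from the open edges, not touching one another
- oil_bottle: bystander: yellow oil bottle, closed, red cap, 56 mm across, 150 mm high; origin: centre of the underside
- billet: bystander: bare steel round billet standing on end, 48 mm across, 45 mm high; origin: centre of the underside
- setup_block: bystander: dark steel setup block with black hole marks, 75 x 50 x 30 mm; origin: centre of the underside
- wrench: bystander: steel spanner, 170 mm long, lying flat; origin: on its lengthwise middle line
- screwdriver: bystander: screwdriver, 190 mm long, lying flat; origin: on its lengthwise middle line
- tin: bystander: open steel tin, 70 mm across, 70 mm high; origin: centre of the underside
Not all that is in view belongs to the job. Of the things that look like the scraper, the middle-sized one is meant.

How it is judged (in metres and radians):
On the way, in this order (a step that is already met when the one before it is completed fails the run):
1. all three chips are off the plate while the scraper is gripped (height (world z) of each of chip_bar, chip_disc, chip_angle below 0.018 m and contact force between the fingers and scraper above 1 N), for 0.2 s.
2. the scraper is down on the bench and let go (height (world z) of scraper below 0.015 m and contact force between the fingers and scraper below 0.1 N and linear speed of scraper below 0.02 m/s), for 0.2 s.
At the end, for the whole second after the job is handed in: Bracket held (over 2 N), at rest, pressing each fence with over 1.5 N, within 2.5 mm of its seat, underside within 2 mm of the plate top, upright to 0.04 rad, square to 0.035 rad; chips and scraper down on the bench (undersides below 18 and 15 mm), scraper untouched (height (world z) of each of chip_bar, chip_disc, chip_angle below 0.018 m and contact force between bracket and fence_x above 1.5 N and contact force between bracket and fence_y above 1.5 N and contact force between the fingers and bracket above 2 N and x of bracket in the frame of plate between 0.0275 and 0.0325 m and y of bracket in the frame of plate between 0.0275 and 0.0325 m and z of bracket in the frame of plate between 0.023 and 0.027 m and angle between bracket's own z axis and vertical below 0.04 rad and (angle between the x axis of bracket and the x axis of plate, either way round below 0.035 rad or angle between the x axis of bracket and the y axis of plate, either way round below 0.035 rad) and linear speed of bracket below 0.01 m/s and height (world z) of scraper below 0.015 m and contact force between the fingers and scraper below 0.1 N); the arm keeps its last pose, push and grip.
It fails at once if the fingers touch a chip (contact force between the fingers and chip_bar above 0.5 N or contact force between the fingers and chip_disc above 0.5 N or contact force between the fingers and chip_angle above 0.5 N).
It fails at once if a bystander is moved more than 30 mm (distance of any of oil_bottle, billet, setup_block, wrench, screwdriver, tin from where it was at the start of the episode above 0.03 m).
It also fails if it takes over 69 s, if anything falls off the work surface, if the arm or the gripper's body presses on something with over 40 N, if the wrist force passes 120 N, or if a joint passes its speed limit or range.

## Robot

A 6-joint arm with a two-finger parallel gripper is mounted at the origin on the work surface. World frame = base frame: x ahead of the robot, y to its left, z up, the work surface at z = 0. Lengths are in m, angles in degrees, forces in N, time in s.
With the tool pointing down it reaches from about 0.325 to 0.85 m from the base axis. Payload 15.5 kg.
Tool frame: the origin (TCP) lies midway between the tips of the shut fingers; the grasp point (between the pads) lies 19 mm behind it; y points along the fingers, x is the direction in which the jaws open and shut, and the axes are right-handed (so a half turn about y gives the same grasp; the last joint's range is limited). The gripper opens to 91 mm and grips with 3 to 60 N. Pads are 32 mm wide; open, the fingers measure 118 mm over their backs; the gripper's body (76 mm by 178 mm) begins 60 mm behind the grasp point.
Start: joints at [-76.289, 28.281, 77.091, -0, 74.628, -5.472], TCP at [0.205, -0.59, 0.186] pointing down, gripper open.
Joint ranges: [-166.48, 166.48], [-47.26, 123.95], [12.59, 153.08], [-70.14, 250.14], [6.76, 159.57], [-176.63, 176.63]. Speed limits (degrees/s): [108.29, 108.29, 147.25, 172.46, 172.46, 172.46].

## Interface

Orientations are given as a 3x3 rotation matrix whose columns are the frame's x, y, z axes.
In Python, from bench import ctrl gives the robot as it stands. The module is installed in compiled form; this text tells all that it offers. Calls block until the motion is done:
- ctrl.goto(position, orientation): joint-space move of the TCP to a pose.
- ctrl.move_l(position, vel=0.15, ori=None, contact_N=None): straight line of the TCP; ori=None keeps the orientation; vel is the mean speed in m/s. With contact_N (N) it stops when the force on the tool has changed by that much, and returns True; else False.
- ctrl.movej(angles): joint-space move.
- ctrl.command_gripper(opening): opening from 0.0 (shut) to 1.0 (fully open); the grip force is fixed at half the most; returns when the fingers have stopped.
- ctrl.sleep(seconds).
- ctrl.ik(position, orientation): joint angles nearest the present ones, or None.
- ctrl.read_camera(name): name is "scene" or "top" or "wrist"; returns the picture (420x560x3 uint8, blue, green, red); there is no depth.
- ctrl.camera_params(name): a dict with "fx", "fy", "cx", "cy" (pixels), "pose" (4x4, takes a point from camera to world coordinates); the wrist camera has in their place "T_tool_cam" (4x4, takes a point from camera to tool coordinates, whose origin is the TCP and whose axes are the tool frame's). Camera axes: x right, y up, looking along -z (the intrinsics and any distortion apply to the point x, -y, -z); pixel columns grow to the right and rows downward; lengths in m; the calibration is good to about 2 mm. A picture is of the moment at which its call begins: read the wrist's pose just before it. camera_params takes no time and is no camera call.
A pose or a line that the arm cannot do raises ctrl.MotionError and nothing moves.
- ctrl.sign_off(): hands the job in, once; it reports no verdict.
Readings, each from a call of its own:
- ctrl.current_t(): time.
- ctrl.current_q(): joint angles.
- ctrl.current_dq(): joint speeds.
- ctrl.current_effort(): joint torques, N m.
- ctrl.current_tool_pos(): TCP position.
- ctrl.current_eef_rot(): TCP orientation.
- ctrl.current_contact_force(): force on the tool from outside, world axes, zero at the start.
- ctrl.current_wrist_torque(): the same for the moment, N m.
- ctrl.current_grip_width(): opening from 0.0 (shut) to 1.0 (fully open).
Only numpy, scipy, OpenCV 4.12 (cv2) and the standard library are available. Lean on these libraries where they do the work, as an engineer would, in place of code of your own. Each camera call takes 0.05 s, during which the arm holds its last target.

## Working session

There is one attempt and no reset: what is moved stays moved. The work goes in short steps, each a Python script; the robot and the scene stay as the last script left them, time stands still between calls to the robot, and variables do not carry over. Pictures are saved under pics/ and viewed, and the job is handed in when it is done.

```bash
mkdir -p pics; ls
python3 - <<'E'
from bench import ctrl
import cv2,numpy as np
np.set_printoptions(precision=4,suppress=True)
print(ctrl.current_t(),ctrl.current_eef_rot())
for n in("scene","top","wrist"):
    cv2.imwrite(f"pics/a_{n}.png",ctrl.read_camera(n)); print(n,ctrl.camera_params(n))
E
```

```text
pics
0.0 [[ 0.3286 -0.0003  0.9445]
 [-0.9445  0.0012  0.3286]
 [-0.0012 -1.      0.0001]]
scene {'fx': 402.259593318872, 'fy': 402.259593318872, 'cx': 276.0724561802787, 'cy': 217.6919873995766, 'pose': array([[-0.8369, -0.3337,  0.4339,  1.0701],
       [ 0.5473, -0.4962,  0.674 ,  0.6962],
       [-0.0096,  0.8015,  0.5979,  0.6873],
       [ 0.    ,  0.    ,  0.    ,  1.    ]])}
top {'fx': 403.606727217822, 'fy': 403.606727217822, 'cx': 273.84873125130014, 'cy': 204.8862664651025, 'pose': array([[ 0.0285,  0.9903, -0.1362,  0.4105],
       [-0.9994,  0.0311,  0.0167,  0.0017],
       [ 0.0208,  0.1356,  0.9905,  1.3315],
       [ 0.    ,  0.    ,  0.    ,  1.    ]])}
wrist {'fx': 360.5314530067278, 'fy': 360.5314530067278, 'cx': 279.2932211824501, 'cy': 213.17009015192468, 'T_tool_cam': array([[ 1.    , -0.    ,  0.0001,  0.0003],
       [ 0.0001,  0.2943, -0.9557, -0.1991],
       [ 0.    ,  0.9557,  0.2943,  0.0835],
       [ 0.    ,  0.    ,  0.    ,  1.    ]])}
```

View pics/a_scene.png

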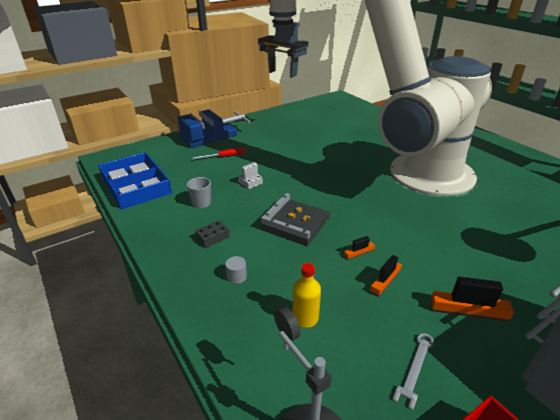

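View pics/a_top.png

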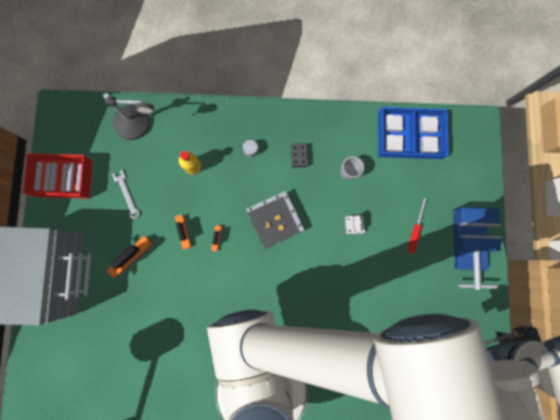

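View pics/a_wrist.png

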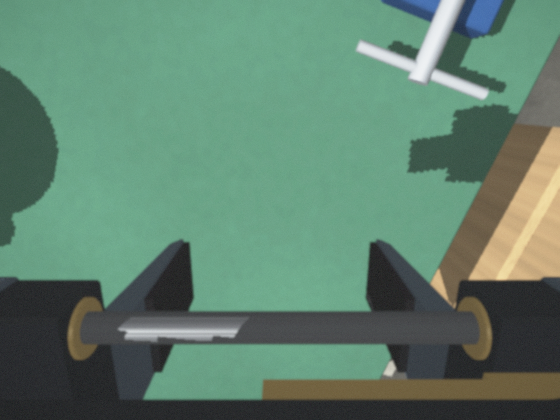

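```bash
cat > h.py <<'E'
import numpy as np, cv2
from bench import ctrl
np.set_printoptions(precision=4,suppress=True)
def cam(n,pose=None):
    p=ctrl.camera_params(n)
    if 'pose' in p: T=np.array(p['pose'])
    else:
        if pose is None:
            pose=(ctrl.current_tool_pos(),ctrl.current_eef_rot())
        T=np.eye(4);T[:3,:3]=np.array(pose[1]);T[:3,3]=pose[0];T=T@np.array(p['T_tool_cam'])
    return (p['fx'],p['fy'],p['cx'],p['cy'],T)
def ray(c,uv):
    fx,fy,cx,cy,T=c
    d=np.array([(uv[0]-cx)/fx,-(uv[1]-cy)/fy,-1.])
    return T[:3,3],T[:3,:3]@d
def onplane(c,uv,z):
    o,d=ray(c,uv); return o+d*(z-o[2])/d[2]
def tri(c1,uv1,c2,uv2):
    o1,d1=ray(c1,uv1);o2,d2=ray(c2,uv2)
    A=np.stack([d1,-d2],1);s=np.linalg.lstsq(A,o2-o1,rcond=None)[0]
    a=o1+d1*s[0];b=o2+d2*s[1]; return (a+b)/2,np.linalg.norm(a-b)
def proj(c,P):
    fx,fy,cx,cy,T=c
    q=T[:3,:3].T@(np.asarray(P)-T[:3,3]); return np.array([cx+fx*q[0]/-q[2],cy-fy*q[1]/-q[2]])
def down(jaw_deg):
    a=np.radians(jaw_deg);x=np.array([np.cos(a),np.sin(a),0]);y=np.array([0,0,-1.]);return np.stack([x,y,np.cross(x,y)],1)
def snap(name):
    pose=(ctrl.current_tool_pos(),ctrl.current_eef_rot()); im=ctrl.read_camera("wrist"); cv2.imwrite(f"pics/{name}.png",im)
    np.savez(f"pics/{name}.npz",p=pose[0],R=pose[1]); return im,cam("wrist",pose)
def load(name):
    d=np.load(f"pics/{name}.npz"); return cv2.imread(f"pics/{name}.png"),cam("wrist",(d['p'],d['R']))
E
python3 - <<'E'
from h import *
t=cam("top");s=cam("scene")
for n,a,b in (("scraper mid",(182,232),(387,275)),("small",(217,238),(359,248)),("large",(130,257),(474,297)),("plate",(276,220),(293,217)),("bracket",(355,224),(250,176)),("billet",(250,148),(236,269)),("setup",(299,155),(212,233)),("tin",(352,167),(199,192)),("bottle",(186,160),(307,290))):
    print(n,tri(t,a,s,b), onplane(t,a,0.0)[:2])
im=cv2.imread("pics/a_top.png")[180:280,100:400]
cv2.imwrite("pics/crop1.png",cv2.resize(im,(800,267),interpolation=cv2.INTER_CUBIC))
im=cv2.imread("pics/a_scene.png")[160:320,220:420]
cv2.imwrite("pics/crop2.png",cv2.resize(im,(750,600),interpolation=cv2.INTER_CUBIC))
E
```

```text
scraper mid (array([0.4933, 0.2739, 0.0196]), np.float64(0.000850396102225503)) [0.4942 0.2783]
small (array([0.4771, 0.1614, 0.0134]), np.float64(0.0006720450493941795)) [0.478  0.1627]
large (array([0.4064, 0.4319, 0.0374]), np.float64(0.006215566192601063)) [0.4081 0.4416]
plate (array([ 0.5433, -0.0305,  0.02  ]), np.float64(0.005206141694195085)) [ 0.5432 -0.0293]
bracket (array([ 0.5354, -0.2868,  0.0232]), np.float64(0.0007857553107868955)) [ 0.5379 -0.2922]
billet (array([0.7784, 0.0648, 0.0242]), np.float64(0.0011033909167369725)) [0.7857 0.0657]
setup (array([ 0.7622, -0.0996,  0.0157]), np.float64(0.0013656651031004755)) [ 0.767  -0.1012]
tin (array([ 0.7201, -0.2724,  0.0378]), np.float64(0.0047838992255559406)) [ 0.7314 -0.2818]
bottle (array([0.716 , 0.2598, 0.0888]), np.float64(0.002733236845442876)) [0.7367 0.2792]
```

View pics/crop1.png

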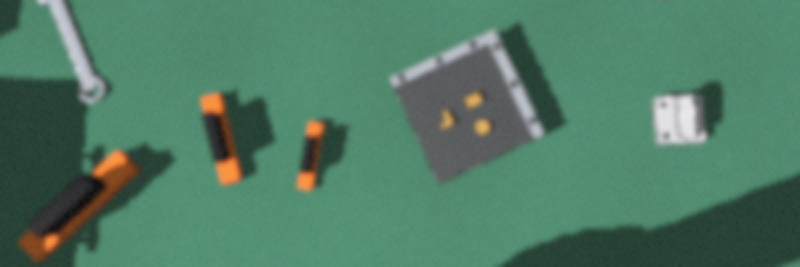

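View pics/crop2.png

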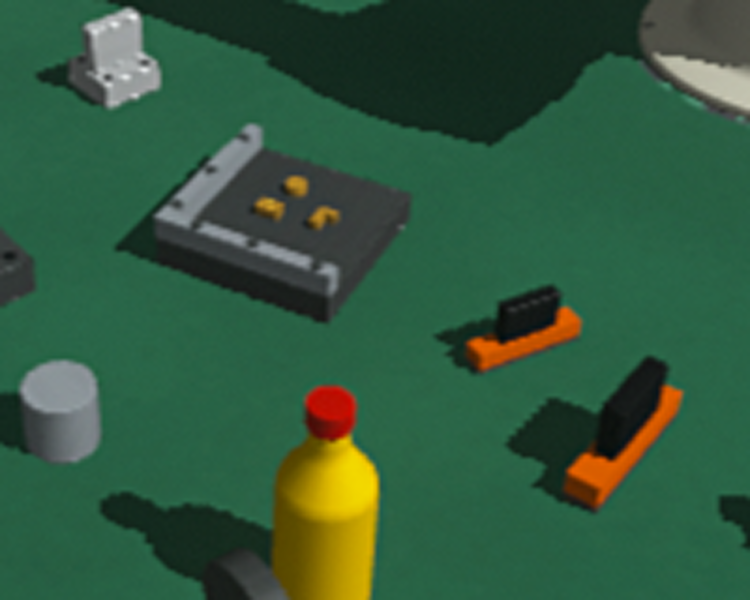

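Candidates for the scraper in the top view are small (217,238), middle (182,232) and large (130,257). The middle one is at (182,232), or (387,275) in the scene view. The bracket is at (355,224) and the plate at (276,220), with its fences on the up and right sides. So plate +x points roughly along world −y.

Next I'll take close wrist views of all three, two places each.

Run:
```python
from h import *
R=down(-70)
z=R[:,2]; x=R[:,0]
for nm,P in (("br",[.537,-.289]),("pl",[.543,-.03]),("sc",[.494,.275])):
    for i,s in enumerate((-.06,.06) if nm!="br" else (.06,-.06)):
        p=np.array([P[0],P[1],.2])-0.075*z-s*x*1
        R2=R
        if i==0: ctrl.goto(p,R2)
        else: ctrl.move_l(p,vel=.15)
        ctrl.sleep(.1)
        snap(f"{nm}{i}")
        print(nm,i,ctrl.current_t(),ctrl.current_tool_pos())
for nm in("br","pl","sc"):
    cv2.imwrite(f"pics/{nm}.png",np.vstack([cv2.imread(f"pics/{nm}{i}.png")[:290] for i in(0,1)]))
```

```text
br 0 1.8167 [ 0.4457 -0.2591  0.1999]
br 1 2.9167 [ 0.4869 -0.3704  0.2002]
pl 0 4.0833 [ 0.4934 -0.1132  0.1999]
pl 1 5.1833 [0.4523 0.0001 0.1999]
sc 0 6.125 [0.4444 0.1919 0.2   ]
sc 1 7.225 [0.4033 0.3051 0.2   ]
```

View pics/br.png

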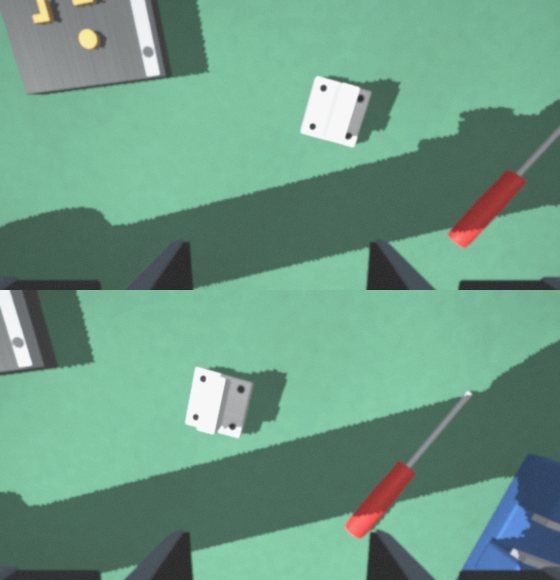

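View pics/pl.png

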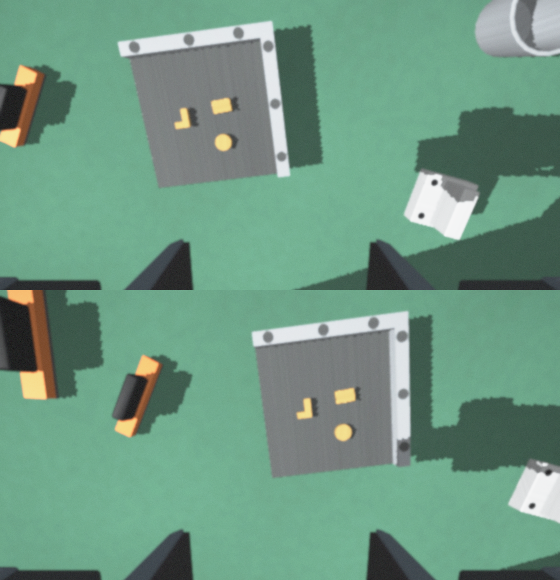

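View pics/sc.png

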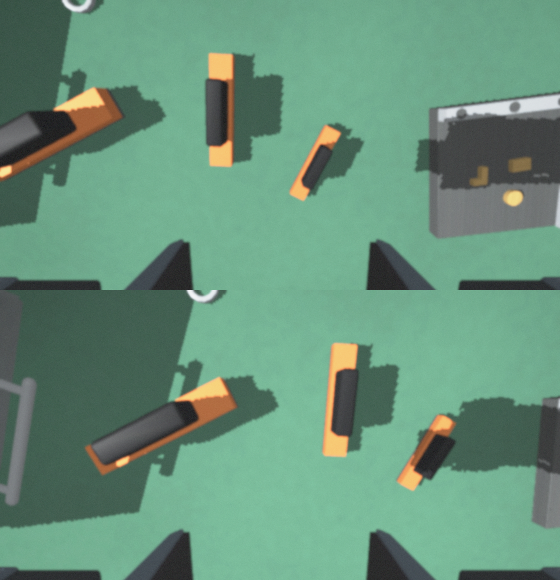

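In the br views the bracket is at (336,111) and (219,402−290). In the pl views the plate has chips at (183,118), (222,106) and (224,142), with fences on the up and right sides. The middle scraper is at (220,110) and (342,400−290) in the sc views. Next I'll enlarge these for corner picking.

Run:
```python
from h import *
def crop(n,x0,y0,w,h,k=6):
    im=cv2.imread(f"pics/{n}.png")[y0:y0+h,x0:x0+w]
    return cv2.resize(im,None,fx=k,fy=k,interpolation=cv2.INTER_CUBIC)
cv2.imwrite("pics/zsc.png",np.hstack([crop("sc0",190,40,65,140,4),crop("sc1",310,40,65,140,4)]))
cv2.imwrite("pics/zbr.png",np.hstack([crop("br0",290,65,95,90,4),crop("br1",175,65,95,90,4)]))
cv2.imwrite("pics/zpl.png",np.hstack([crop("pl0",105,10,195,190,2),crop("pl1",245,10,195,190,2)]))
```

```text
(no output)
```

View pics/zsc.png

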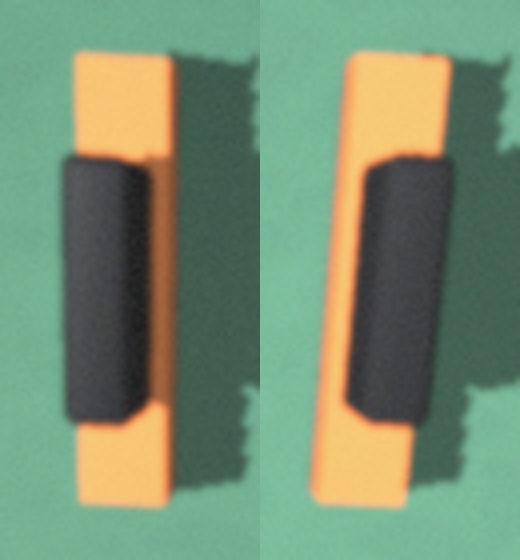

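View pics/zbr.png

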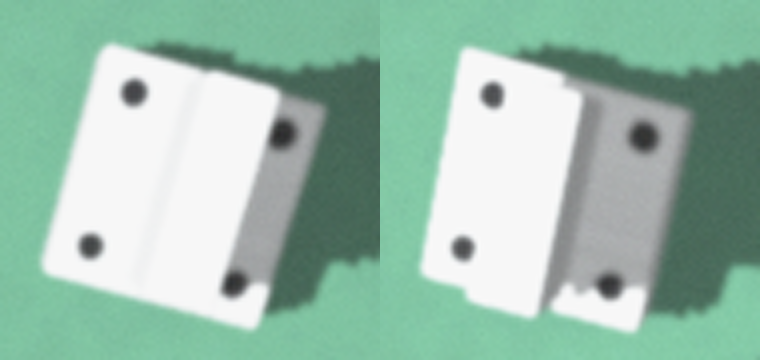

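View pics/zpl.png

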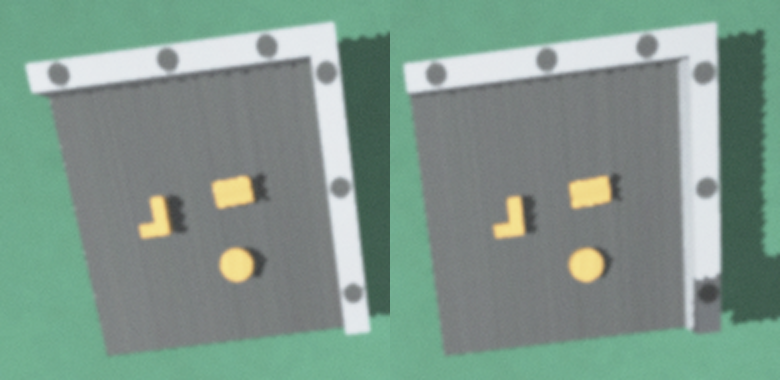

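```bash
cat > meas.py <<'E'
from h import *
def un(pts,k,x0,y0,px=0): return [((x-px+.5)/k-.5+x0,(y+.5)/k-.5+y0) for x,y in pts]
def T(n,A,B):
    c0=load(n+"0")[1];c1=load(n+"1")[1]
    out=[]
    for a,b in zip(A,B):
        P,e=tri(c0,a,c1,b); out.append(P); print(n,P,"gap",round(e,4))
    return np.array(out)
S=T("sc",un([(76,52),(172,53),(168,507),(80,506)],4,190,40),un([(351,53),(450,56),(406,506),(317,504)],4,310,40,260))
print("scr centre",S.mean(0),"sides",np.linalg.norm(S[1]-S[0]),np.linalg.norm(S[2]-S[1]),np.linalg.norm(S[3]-S[0]))
for a,b in((3,0),(2,1)): d=S[b]-S[a];print("long angle",np.degrees(np.arctan2(d[1],d[0])))
rb=T("sc",un([(65,158),(122,158),(128,421),(67,421)],4,190,40),un([(396,157),(452,159),(424,422),(364,420)],4,310,40,260))
print("rib",rb.mean(0))
B=T("br",un([(134,92),(282,133),(90,246),(234,284)],4,290,65),un([(493,95),(644,137),(463,248),(610,286)],4,175,65,380))
print("br centre",B.mean(0))
for a,b in((2,0),(3,1)): d=B[b]-B[a];print("tongue angle",np.degrees(np.arctan2(d[1],d[0])),np.linalg.norm(d))
F=T("pl",un([(59,74),(168,60),(267,46),(326,72),(340,187),(353,293),(334,23),(27,65)],2,105,10),un([(437,74),(547,60),(647,46),(704,72),(707,187),(709,293),(717,23),(405,65)],2,245,10,390))
d=F[2]-F[0];print("fy ang",np.degrees(np.arctan2(d[1],d[0])))
d=F[3]-F[5];print("fx ang",np.degrees(np.arctan2(d[1],d[0])))
C=T("pl",un([(107,356),(51,95)],2,105,10),un([(446,355),(412,95)],2,245,10,390))
ch=T("pl",un([(233,192),(236,265),(155,217)],2,105,10),un([(590,192),(586,265),(510,217)],2,245,10,390))
E
python3 meas.py
```

```text
sc [0.5427 0.3003 0.0182] gap 0.0002
sc [0.55   0.2779 0.0207] gap 0.0007
sc [0.4454 0.2452 0.0226] gap 0.0002
sc [0.4377 0.2672 0.0217] gap 0.0005
scr centre [0.4939 0.2726 0.0208] sides 0.02376115204799618 0.10962931356305797 0.1101613811654337
long angle 17.508948731313364
long angle 17.317080343971146
sc [0.5193 0.287  0.0637] gap 0.0002
sc [0.5233 0.2753 0.0631] gap 0.0002
sc [0.4687 0.2576 0.0591] gap 0.0002
sc [0.4642 0.271  0.0597] gap 0.0002
rib [0.4939 0.2727 0.0614]
br [ 0.5518 -0.2669  0.0243] gap 0.0
br [ 0.5553 -0.3048  0.0248] gap 0.0002
br [ 0.5139 -0.2702  0.0244] gap 0.0001
br [ 0.5177 -0.3081  0.0246] gap 0.0002
br centre [ 0.5347 -0.2875  0.0245]
tongue angle 4.96445540856927 0.03802661165742085
tongue angle 4.916467583185857 0.03772624965997733
pl [0.5724 0.0539 0.0445] gap 0.0
pl [0.5947 0.0095 0.0439] gap 0.0
pl [ 0.6154 -0.0305  0.0434] gap 0.0
pl [ 0.6142 -0.0589  0.0442] gap 0.0001
pl [ 0.5697 -0.0815  0.045 ] gap 0.0001
pl [ 0.5251 -0.1043  0.0445] gap 0.0001
pl [ 0.6341 -0.0556  0.0443] gap 0.0001
pl [0.5711 0.0688 0.0433] gap 0.0
fy ang -63.01315805092677
fx ang 26.99678912663904
pl [0.4478 0.0054 0.028 ] gap 0.0005
pl [0.562  0.0637 0.0234] gap 0.0
pl [ 0.5496 -0.033   0.0314] gap 0.0
pl [ 0.5165 -0.0449  0.0315] gap 0.0
pl [ 0.5253 -0.0005  0.032 ] gap 0.0
```

Triangulation matches the expected sizes:

| Item | Centre (m) | Angle | Heights (mm) |
|---|---|---|---|
| Scraper | (0.494, 0.273) | long axis 17.4° | foot top about 21, rib top about 61 |
| Bracket | (0.535, −0.2875) | tongue 4.9° | foot top 24.5 |
| Plate | (0.5405, −0.025) | x axis at −63.0° | fence tops 44 |

I'll grasp the scraper next.

```bash
cat >> h.py <<'E'
PC=np.array([.5405,-.0252,0]);PY=-63.0
_a=np.radians(PY);EX=np.array([np.cos(_a),np.sin(_a),0]);EY=np.array([-np.sin(_a),np.cos(_a),0])
def W(x,y,z): return PC+x*EX+y*EY+np.array([0,0,z])
E
python3 - <<'E'
from h import *
R=down(-72.6)
ctrl.goto([.494,.2727,.12],R)
im,c=snap("pre_sc")
ctrl.move_l([.494,.2727,.028],vel=.12,contact_N=6)
print(ctrl.current_tool_pos(),ctrl.current_contact_force())
ctrl.command_gripper(0.0)
print("w",ctrl.current_grip_width()*91,ctrl.current_contact_force())
ctrl.move_l([.494,.2727,.12],vel=.15)
im,c=snap("post_sc")
print("w",ctrl.current_grip_width()*91,ctrl.current_contact_force(),ctrl.current_t(),ctrl.current_tool_pos())
cv2.imwrite("pics/ss.png",np.vstack([cv2.imread("pics/pre_sc.png")[100:390],im[100:390]]))
E
```

```text
[0.4944 0.273  0.0287] [ 0.6943 -0.5024 -0.5728]
w 15.386415872976034 [ 0.7949 -0.3885  0.4568]
w 15.32204449310842 [ 0.6292  0.6094 -1.5348] 10.7083 [0.4933 0.2724 0.119 ]
```

View pics/ss.png

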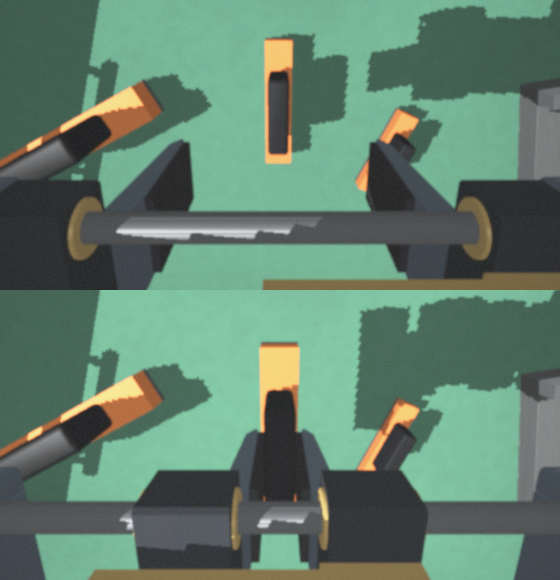

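The scraper is held at the rib: jaw width is 15.4 mm, and the foot end sits centred at (280,343) in the lower panel. Next is the sweep.

Run:
```python
from h import *
R=down(PY)
ctrl.goto(W(.042,-.010,.10),R)
print(ctrl.current_t(),ctrl.current_contact_force())
r=ctrl.move_l(W(.042,-.010,.058),vel=.12); 
r=ctrl.move_l(W(.042,-.010,.048),vel=.02,contact_N=4)
p=ctrl.current_tool_pos();print(r,p,ctrl.current_contact_force(),ctrl.current_t())
cv2.imwrite("pics/t1.png",np.vstack([snap("t1w")[0][60:350],ctrl.read_camera("scene")[150:350]]))
```

```text
12.0083 [-0.4847  0.3443 -0.835 ]
True [ 0.5512 -0.0671  0.0526] [ 0.675  -0.1521  3.4567] 12.8833
```

View pics/t1.png

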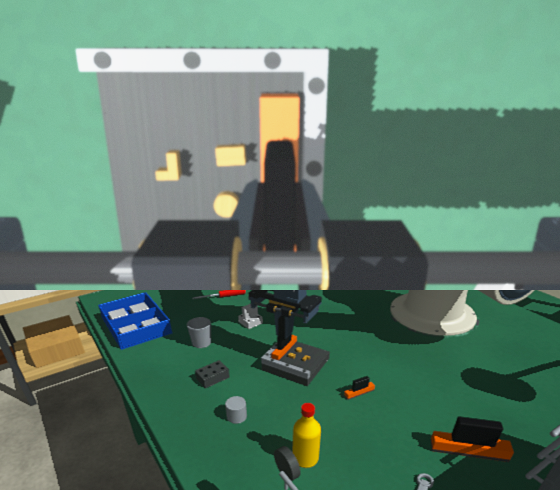

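The scraper is down on the plate, square, with the chips in front of it at (171,226), (230,216) and (226,266) in the saved picture. Sweeping toward plate −x.

Run:
```python
from h import *
p=ctrl.current_tool_pos(); z=p[2]+.0006
ctrl.move_l(W(.042,-.010,z),vel=.03)
ctrl.move_l(W(-.092,-.010,z),vel=.06)
print(ctrl.current_t(),ctrl.current_tool_pos(),ctrl.current_contact_force(),ctrl.current_grip_width()*91)
ctrl.move_l(W(-.092,-.010,.11),vel=.12)
ctrl.sleep(.2)
a=snap("t2w")[0]
s=ctrl.read_camera("scene")[180:260,230:390]
cv2.imwrite("pics/t2.png",np.vstack([a[60:350],cv2.resize(s,(560,280),interpolation=cv2.INTER_CUBIC)]))
cv2.imwrite("pics/t2top.png",cv2.resize(ctrl.read_camera("top")[170:260,170:320],None,fx=5,fy=5,interpolation=cv2.INTER_CUBIC))
```

```text
15.6167 [0.4899 0.0521 0.0531] [ 0.84   -0.0222 -2.4259] 15.600734375722512
```

View pics/t2.png

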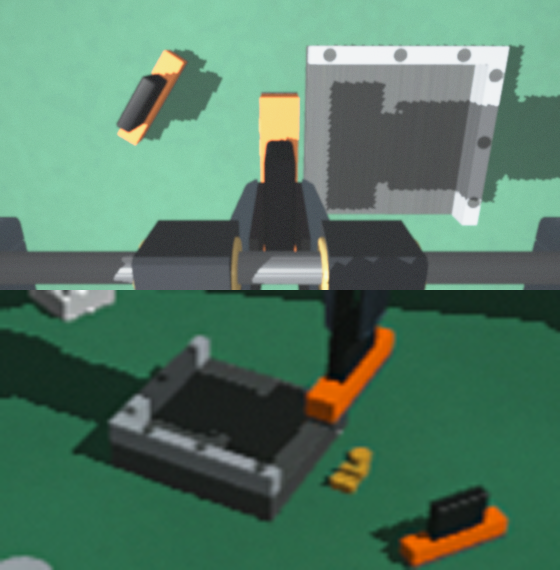

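View pics/t2top.png

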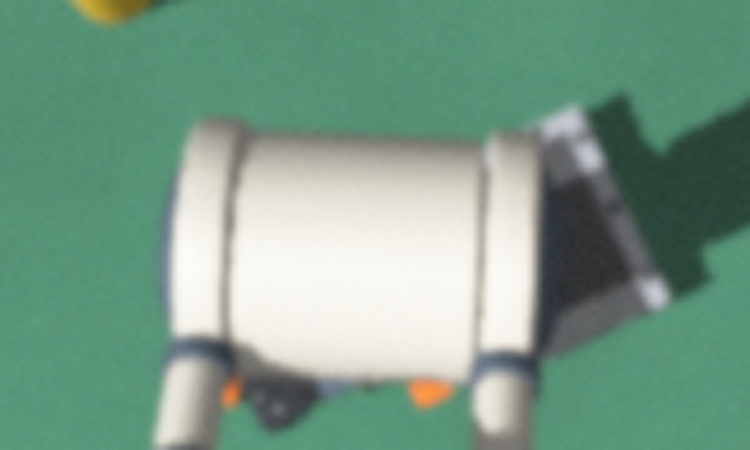

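The plate is clear. Two chips show on the bench at (350,470) and the third must be near them or hidden. I'll check from the put-down hover before letting go.

Run:
```python
from h import *
R=down(-72.6)
ctrl.goto([.494,.2727,.12],R)
a=snap("t3w")[0]
s=ctrl.read_camera("scene")[190:290,230:430]
cv2.imwrite("pics/t3.png",np.vstack([a[60:350],cv2.resize(s,(560,280),interpolation=cv2.INTER_CUBIC)]))
print(ctrl.current_t())
```

```text
17.575
```

View pics/t3.png

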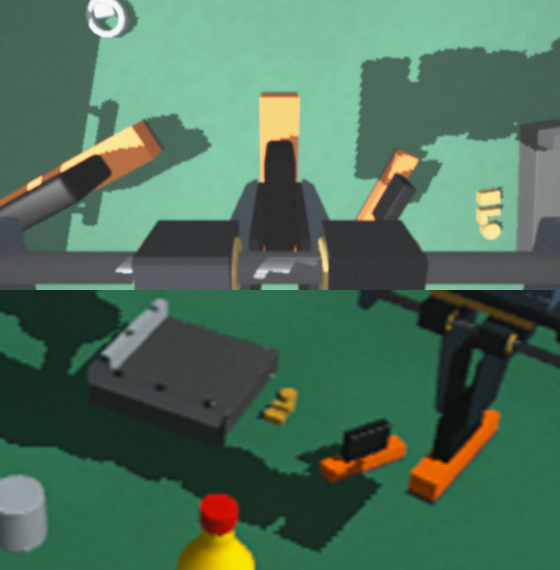

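All three chips lie in a row on the bench at (489,190–235) and the plate is bare. Putting the scraper down.

Run:
```python
from h import *
ctrl.move_l([.494,.2727,.034],vel=.12)
r=ctrl.move_l([.494,.2727,.024],vel=.02,contact_N=4)
print(r,ctrl.current_tool_pos())
ctrl.command_gripper(1.0); ctrl.sleep(.3)
ctrl.move_l([.494,.2727,.14],vel=.15)
R=down(4.9-90)
a=snap("t4w")[0]
ctrl.goto([.5347,-.2875,.13],R)
b=snap("t5w")[0]
cv2.imwrite("pics/t4.png",np.vstack([a[60:350],b[60:350]]))
print(ctrl.current_t(),ctrl.current_tool_pos(),ctrl.current_contact_force())
```

```text
True [0.4942 0.273  0.0273]
23.3667 [ 0.5351 -0.2866  0.13  ] [-0.514   0.0711  0.2401]
```

View pics/t4.png

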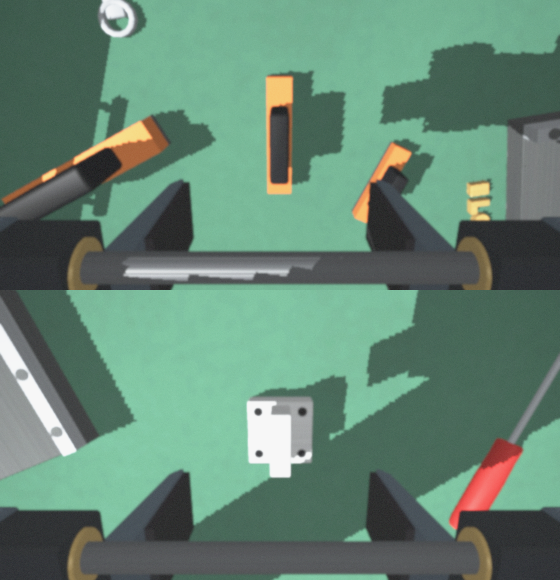

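The scraper stands let go at (280,135) and the chips are unchanged. The bracket is centred between the fingers at (280,435). Gripping it.

Run:
```python
from h import *
c=load("br1")[1]
print("screwdriver end",onplane(c,(360,242),.015),onplane(c,(400,170),.015))
ctrl.command_gripper(.6)
ctrl.move_l([.5347,-.2875,.030],vel=.12,contact_N=6)
print(ctrl.current_tool_pos(),ctrl.current_contact_force())
ctrl.command_gripper(0.0)
print("w",ctrl.current_grip_width()*91)
ctrl.move_l([.5347,-.2875,.12],vel=.15)
R=down(PY)
ctrl.goto(W(.022,.022,.10),R)
print(ctrl.current_t(),ctrl.current_tool_pos(),ctrl.current_contact_force(),ctrl.current_grip_width()*91)
a=snap("t6w")[0]
cv2.imwrite("pics/t6.png",np.vstack([a[60:350],cv2.resize(ctrl.read_camera("scene")[150:250,200:400],(560,280),interpolation=cv2.INTER_CUBIC)]))
```

```text
screwdriver end [ 0.4535 -0.4809  0.015 ] [ 0.5444 -0.4877  0.015 ]
[ 0.5351 -0.2878  0.0306] [-0.0762 -0.3681 -0.412 ]
w 15.569671471532049
27.5 [ 0.5703 -0.0358  0.0999] [ 0.8248 -0.2468 -2.2223] 15.383770933015928
```

View pics/t6.png

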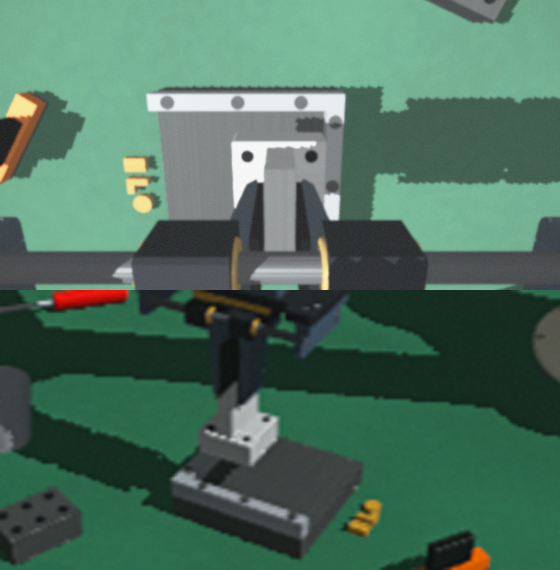

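The bracket is held square above the plate: foot edges at (233–327,141), fence_y inner face at row about 111. Lowering and pressing.

Run:
```python
from h import *
def st(m):
    f=np.array(ctrl.current_contact_force());p=np.array(ctrl.current_tool_pos())-PC
    print(m,"plate xy",p@EX*1e3,p@EY*1e3,"z",p[2]*1e3,"F",f@EX,f@EY,f[2],"t",ctrl.current_t())
ctrl.move_l(W(.022,.022,.064),vel=.1); st("pre")
r=ctrl.move_l(W(.022,.022,.050),vel=.02,contact_N=4); st(r)
z=ctrl.current_tool_pos()[2]
r=ctrl.move_l(W(.036,.022,z),vel=.02,contact_N=8); st(r)
x=(np.array(ctrl.current_tool_pos())-PC)@EX
r=ctrl.move_l(W(x,.036,z),vel=.02,contact_N=8); st(r)
ctrl.sleep(.3); st("hold")
```

```text
pre plate xy 22.334524857232715 21.873580969305127 z 64.03982042024477 F 1.8307380153962736 0.656193453067632 -1.9806730955807277 t 28.1083
True plate xy 21.807191274487046 22.104990761816914 z 54.645413526236545 F -1.7496698651547737 1.1276427405194733 3.7167150253028476 t 28.6167
True plate xy 29.158296529759987 21.897978931829083 z 54.69299488487971 F -3.646586695798305 0.6375940499666053 7.754528570266427 t 29.1
True plate xy 29.079859955022208 30.681501491707696 z 54.720861897261294 F 0.9826864079038258 -3.496269246781429 8.82323866983021 t 29.6333
hold plate xy 29.106026134560725 30.61603979245257 z 54.69632640658769 F 0.07914481125711736 -3.0322683673273834 7.5651778317830845 t 29.9333
```

```bash
cat > press.py <<'E'
from h import *
def rd(n=6):
    F=[];P=[]
    for _ in range(n):
        F.append(ctrl.current_contact_force());P.append(ctrl.current_tool_pos());ctrl.sleep(.03)
    f=np.mean(F,0);p=np.mean(P,0)-PC
    print("xy",p@EX*1e3,p@EY*1e3,"z",p[2]*1e3,"F",f@EX,f@EY,f[2],"t",ctrl.current_t()); return p,f
E
python3 - <<'E'
from press import *
p,f=rd()
x,y,z=p@EX,p@EY,p[2]
for i in range(8):
    if f@EX>-7: x+=.0006
    if f@EY>-7: y+=.0006
    ctrl.move_l(W(x,y,z),vel=.01); p,f=rd(4)
    if f@EX<-7 and f@EY<-7: break
print(ctrl.current_grip_width()*91, x,y,z)
E
```

```text
xy 29.080106379008797 30.631477843911004 z 54.68879436372561 F 0.49742113473015004 -2.842231251463356 7.506604387113636 t 30.1333
xy 29.1918314210388 30.671058110413796 z 54.7352248201613 F -3.36720548326488 -3.48508534328068 7.8686035034057 t 30.5167
xy 29.232899823156362 30.706168353229167 z 54.739533649659634 F -6.71777741372785 -6.52628451815141 12.456782560625058 t 30.9
xy 29.26105913907001 30.75147432339583 z 54.764011646855586 F -10.265583312454883 -9.437994400733679 16.544636195719935 t 31.2833
15.173193430688336 0.030880106379008797 0.03243147784391101 0.05468879436372561
```

Run:
```python
from press import *
ctrl.move_l(W(.0312,.0327,.0552),vel=.01); rd(); ctrl.sleep(.5); rd()
a=snap("t7w")[0]
cv2.imwrite("pics/t7.png",np.vstack([cv2.resize(a[120:270,120:400],(560,300),interpolation=cv2.INTER_CUBIC),cv2.resize(ctrl.read_camera("scene")[170:260,220:400],(560,280),interpolation=cv2.INTER_CUBIC)]))
print(ctrl.current_eef_rot())
```

```text
xy 29.466958214283704 30.84628529498945 z 54.956908936302085 F -9.817577271411816 -8.477987765108036 12.375699566535362 t 31.7333
xy 29.465779025488434 30.86334372690348 z 54.96050525763804 F -9.37959816125113 -8.365455677504249 12.286726058023921 t 32.4333
[[ 0.454  -0.008   0.891 ]
 [-0.891   0.002   0.454 ]
 [-0.0054 -1.     -0.0062]]
```

View pics/t7.png

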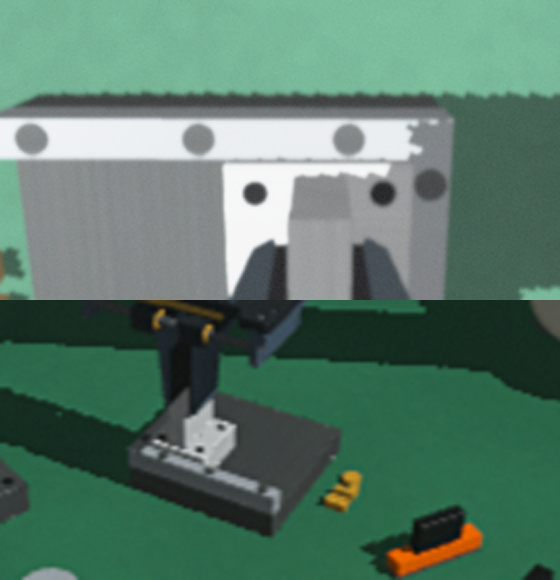

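Run:
```python
from press import *
c=load("t7w")[1]
for p in((255,193),(383,193)):
    q=onplane(c,((p[0]+.5)/2-.5+120,(p[1]+.5)/2-.5+120),.049)-PC; print("hole plate",q@EX*1e3,q@EY*1e3)
for p in((32,139),(198,139),(349,139)):
    q=onplane(c,((p[0]+.5)/2-.5+120,(p[1]+.5)/2-.5+120),.043)-PC; print("screw",q@EX*1e3,q@EY*1e3)
rd()
ctrl.sign_off()
```

```text
hole plate 10.626543008164928 49.24545569104699
hole plate 48.7864838757555 49.31316340951316
screw -56.54777916261955 64.23633329781333
screw -6.625155437715767 64.30293907104887
screw 38.67479113288134 64.36337736021986
xy 29.47857054271255 30.875412553506344 z 54.9720267415575 F -9.563425621437387 -8.619020128945998 12.394892365621795 t 32.7333
the job is handed in; nothing more can be done
```

The chips are wiped off the plate and the bracket is seated in the corner. I handed the job in at about 33 s, still gripping and pressing the bracket; sign-off reports no verdict.

**What I did:**
- I gripped the middle-sized scraper by its rib and swept all three chips off the plate's −x edge in one pass. They came to rest on the bench, and the fingers stayed clear of them.
- I set the scraper back upright at its original spot and let go.
- I gripped the bracket by its tongue, set it flat on the plate and pressed it against both fences.

**What the last checks showed:**
- **Push:** the tool read about 9.6 N toward fence_x, 8.6 N toward fence_y and 12 N downward. These are totals at the wrist. Allowing up to about 4 N of friction under the foot, each fence should still carry roughly 4.5 N or more, against the 1.5 N needed.
- **Position:** the two foot holes put the bracket centre at plate x about 29.7 mm and y about 30.3 mm, against 30 and 30. The y figure assumes the hole spacing. Both are within the 2 mm calibration.
- **Squareness:** the holes line up with fence_y to about 2 mrad, judged against the screws on top of it.
- **Height and tilt:** the finger height puts the underside about 24.4 mm up, on the plate top. The tool was tilted by about 8 mrad. I did not measure the bracket's own tilt separately.
- **Chips:** they showed on the bench in the last scene picture.
- **Scraper:** it was last seen standing free just after I let go.

No checks failed or disagreed.

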